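Fit the spiralizer's blade panel and lock it with the cam knob

TASK

Take the blade panel with the orange handle out of its stand and slide it gently down into the blade slot of the vegetable spiralizer until it is fully home. Then lock it: turn the black cam knob clockwise until you feel its sprung ball plunger drop into the notch, stop at that click without dragging the knob on past it, and let go. Leave the blue-handled blade and everything else where they are.

Things in the scene. Friction and masses are not known exactly. Their poses are not given: they have to be found in the camera images.
- orange_blade: blade panel, white, orange handle; stands upright, loose, about 70 g. Origin: middle of its bottom edge; z up, y along its width, x through its thickness. Panel 110 wide, 110 tall, 6 thick; on its top edge, in the middle, a handle 36 wide (y), 10 thick, 32 tall (z 110 to 142 mm). Either face may look forward. Its stand holds the lowest 36 mm in a loose slot: draw it straight up.
- orange_blade_grip (a point): middle of the orange handle, 130 mm above the panel's bottom edge, where to pinch it across its 10 mm thickness (panel x axis). The panel's top edge is 20 mm below this point.
- slicer: white vegetable spiralizer, stuck down by its suction foot; base 270 x 124 mm. Origin on the worktop under the middle of the blade slot; x along the machine to the carriage, y across to the knob, z up. The carriage with spiked disc and crank stands 70 to 200 mm behind the slot (+x), up to 125 mm high.
- seat (a point): floor of the blade slot, 32 mm above the worktop; the panel's bottom edge rests here when home. x: along the machine and through the panel's thickness, y: across, to the knob, z up. Two posts at y = +-56 mm hold the panel's edges in channels 9.5 mm wide (x), 113 apart (y), 90 mm deep, mouth flared 3 mm a side. Post tops 101 mm above this point. Over 35 N from the panel breaks the plastic.
- knob_grip (a point): point on the cam knob's upright axis, 175 mm above the worktop, where to pinch its black bar: 46 long (this frame's x), 12 thick (y), 36 tall (z -25 to +11 mm from here); below it a round skirt, 55 across. The orange-marked ear sticks out along +x, 44 mm from the axis. The axis is 90 mm along the seat's +y from the slot; plunger housing on the outer side, top 30 mm below this point.
- knob (a joint): turn of the cam knob in rad, growing clockwise from above; 0 open (stop). Starts at 0.05 to 0.12. From about 0.55 the ear swings over the panel's top corner and holds it down, but it jams on a panel standing over 3 mm too high. The notch is not marked: the ring with the plunger is set differently on each machine, so the ball falls in anywhere from 0.75 to 1.65. Stays put on the level parts.
- pawl (a joint): sprung ball plunger on the cam, in m, outward positive. 0 on the open part; then a climb over 0.2 rad (0.1 to 0.2 N m); 0.0017 on the next 0.25 rad, turning easily; at the notch it falls to -0.0014 and for 0.07 rad pulls the knob on with 0.2 to 0.4 N m. Beyond, a gentler flank (0.2 N m) does not stop you: over 0.1 rad too far it stays half out, above 0.0023 it is dragged past.
- stand: grey blade stand, heavy, 145 x 136 mm, 46 mm high, two slots 75 mm apart along its x; the panels' bottom edges stand 10 mm above the worktop. Origin: centre of its underside.
- blue_blade: another blade panel of the same make with a blue handle, standing in the stand's other slot, 75 mm beside the orange one. Leave it. Origin: middle of its bottom edge.
- salt_shaker: salt shaker with a grey cap, 44 x 44 x 90 mm, loose, behind the blade stand. Leave it. Origin: centre of its foot.

How it is judged:
By the outcome, as a careful person would: the job done as asked, in the order asked, and still so for the second after the job is handed in, with the robot touching nothing.
It also fails if it takes over 69 s, if anything falls off the work surface, if the arm or the gripper's body presses on something with over 40 N, if the wrist force passes 120 N, or if a joint passes its speed limit or range.

ROBOT

A 6-joint arm with a two-finger parallel gripper is mounted at the origin on a cart in front of the work surface, level with it; the furniture and walls round the work are solid. World frame = base frame: x ahead of the robot, y to its left, z up, the work surface at z = 0. Lengths are in mm, angles in rad, forces in N, time in s.
With the tool pointing down it reaches from about 275 to 750 mm from the base axis. Payload 10.2 kg.
Tool frame: the origin (TCP) lies at the very end of the fingers, on their centre line; the grasp point (between the pads) lies 19 mm behind it; z points along the fingers, y is the line along which they close (so a half turn about z gives the same grasp; the last joint's range is limited). The gripper opens to 85 mm and grips with 20 to 120 N. Pads are 22 mm wide; open, the fingers measure 114 mm over their backs; the gripper's body (76 mm by 85 mm) begins 54 mm behind the grasp point. The pads swing forward as they close: fully open they stand 13 mm farther back than shut.
Start: joints at [-1.54, 0.313, 1.498, -0, 1.331, -0.223], TCP at [131.806, -508.191, 231.294] pointing down, gripper open.
Joint ranges: [-2.94, 2.94], [-0.97, 2.17], [0.19, 2.56], [-1.23, 4.37], [0.02, 3.11], [-2.88, 2.88]. Speed limits (rad/s): [2.39, 2.39, 3.01, 3.14, 3.14, 3.14].

INTERFACE

Orientations are given as a unit quaternion [w, x, y, z].
In Python, from rig import ctrl, optics gives the robot as it stands. The module is installed in compiled form; this text tells all that it offers.
- The arm moves only by the shell command python3 -m handwheel 'ROWS' [FORCE]. ROWS is JSON, a list that holds one entry, the list of rows, each a list of 5 numbers: the gripper command: -1 is fully open, 1 is shut, values between are in proportion, then the shift along the world's x, y, z in units of 50 mm (1.0 is 50 mm), then the turn about the world's z in units of 8 degrees (1.0 is 8 degrees). In form: [[[gripper, tx, ty, tz, twist], ...]]. A call has 1 to 10 rows; each row shifts and turns the commanded pose from where the row before left it; what a row does not reach is not made up. A row lasts 1/10 s, in which the tool goes at most 50 mm and 8.59 degrees, less where a joint would pass 70% of its speed; a pose out of reach is approached as far as the arm can. A call is refused whole if a number of a shift passes 1 or a number of a turn 1, either way. A call with a gripper value outside its range is refused whole. The fingers move at their own pace and stop on an object; FORCE is the grip in N (left out, the last holds). Time passes only in rows, so rows that do not move let the fingers close. It gives the time, the measured TCP pose, the force, the opening and the grip force at its end, in the units of the state.
- ctrl.sense(): the state, without advancing time (a new reading comes with each control period).
- optics.capture(name): name is "side" or "top"; returns a dict with "img" (480x640x3 uint8, blue, green, red), "K" (3x3 intrinsics, pixels), "dist_coeffs" ([k1, k2, p1, p2, k3] as OpenCV has them; the pictures are not rectified), "R" (3x3) and "t" (3): a world point X has camera coordinates R X + t. Camera axes: x right, y down, z forward; pixel columns grow to the right and rows downward; lengths in mm; the calibration is good to about 2 mm. A picture is of the moment at which its call begins. There is no depth.
- ctrl.finish_job(): hands the job in; it is judged then, once.
The state is a dict: "time_s": time; "joints": joint angles; "dq": joint speeds; "tau": joint torques, N m; "eef_pos": TCP position; "ee_rot": TCP orientation; "force": force on the tool from outside, world axes, zero at the start; "wrist_torque": the same for the moment, N m; "grip_width": opening from 0.0 (shut) to 1.0 (fully open); "grip_force": force on a finger pad.
Only numpy, scipy, OpenCV 4.12 (cv2) and the standard library are available. Lean on these libraries where they do the work, as an engineer would, in place of code of your own. Each camera call takes 0.05 s, during which the arm holds its last target. There are 200 camera calls.

## Working session

There is one attempt and no reset: what is moved stays moved. The work goes in short steps, Python scripts to look and compute and a shell command to move; the robot and the scene stay as the last step left them, time stands still between calls to the robot, and variables do not carry over. Pictures are saved under pics/ and viewed, at most 13 in all, crops included, and the job is handed in when it is done.

```bash
mkdir -p pics
cat > h.py <<'E'
import numpy as np, cv2
from rig import ctrl, optics
def cap(n,f):
    c=optics.capture(n); cv2.imwrite(f,c["img"]); np.savez(f+'.npz',**{k:np.array(c[k],float) for k in("K","dist_coeffs","R","t")}); return c
def ray(c,p):
    u=cv2.undistortPoints(np.array([[p]],float),c["K"],c["dist_coeffs"])[0,0]
    R=np.array(c["R"]);t=np.array(c["t"]).ravel()
    return -R.T@t, R.T@np.array([u[0],u[1],1])
def atz(c,p,z):
    o,d=ray(c,p); return o+d*(z-o[2])/d[2]
def proj(c,X):
    return cv2.projectPoints(np.array(X,float).reshape(-1,1,3),cv2.Rodrigues(np.array(c["R"]))[0],np.array(c["t"],float).reshape(3,1),np.array(c["K"]),np.array(c["dist_coeffs"]))[0][:,0]
def load(f): return dict(np.load(f+'.npz'))
E
python3 - <<'E'
from h import *
for n in("top","side"):
    c=cap(n,f'pics/{n}0.png'); print(n,-np.array(c["R"]).T@np.array(c["t"]).ravel(),np.array(c["R"])[2],np.array(c["K"])[0,0])
print(ctrl.sense())
E
```

```text
top [ 372.91405561 -234.04251498 1195.14068839] [ 0.16659927  0.00511198 -0.98601144] 551.7926871377591
side [280.15428098 399.83466138 609.60960015] [ 0.33307081 -0.73778412 -0.58714429] 503.78305154212177
{'time_s': 0.1, 'joints': array([-1.54040094e+00,  3.13388609e-01,  1.49831714e+00,  5.42817016e-05,
        1.33101779e+00, -2.23393105e-01]), 'dq': array([-0.00019408, -0.0014845 , -0.0029771 ,  0.0005571 ,  0.00110765,
        0.00241347]), 'tau': array([ 2.21691997e-03, -4.12902153e+01, -2.60145181e+01, -1.37021198e-04,
        3.01768268e-03, -3.28992471e-06]), 'eef_pos': array([ 131.81166469, -507.96180577,  230.81164402]), 'ee_rot': array([-5.60271024e-04,  9.91960381e-01,  1.26547547e-01,  8.07178941e-05]), 'force': array([ 0.5118123 , -0.50973474, -0.08279233]), 'wrist_torque': array([-0.00913739, -0.01220118,  0.01000663]), 'grip_force': 0.0, 'grip_width': 1.0000044730892494}
```

View pics/top0.png

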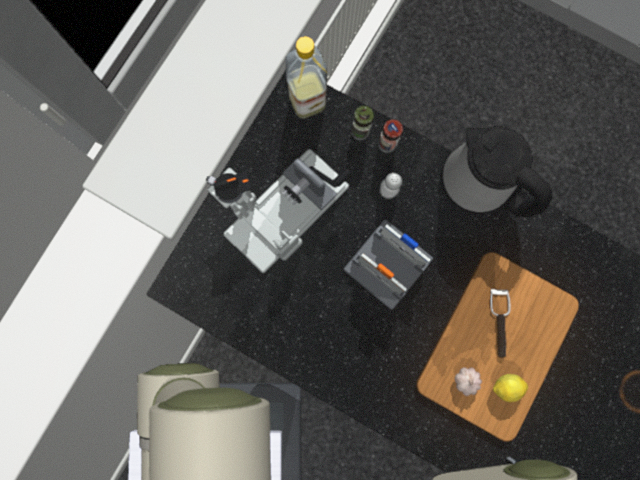

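View pics/side0.png

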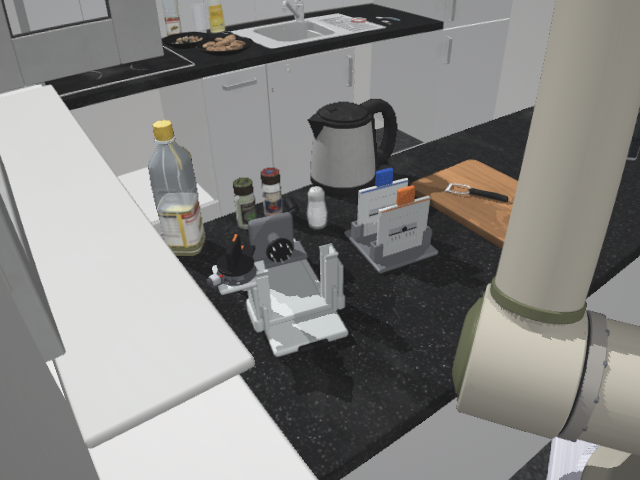

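Top: orange handle near (385,271), blue (410,241), spiralizer near (285,215), knob near (233,185). Side: orange handle near (405,195), knob near (237,262), posts near (262,285) and (330,270). Next I enlarge both.

Run:
```python
import cv2
a=cv2.imread('pics/top0.png')[145:315,200:440]; cv2.imwrite('pics/top0c.png',cv2.resize(a,None,fx=3.3333,fy=3.3333,interpolation=cv2.INTER_CUBIC))
a=cv2.imread('pics/side0.png')[165:355,200:450]; cv2.imwrite('pics/side0c.png',cv2.resize(a,None,fx=3.125,fy=3.125,interpolation=cv2.INTER_CUBIC)[:600])
```

```text
(no output)
```

View pics/top0c.png

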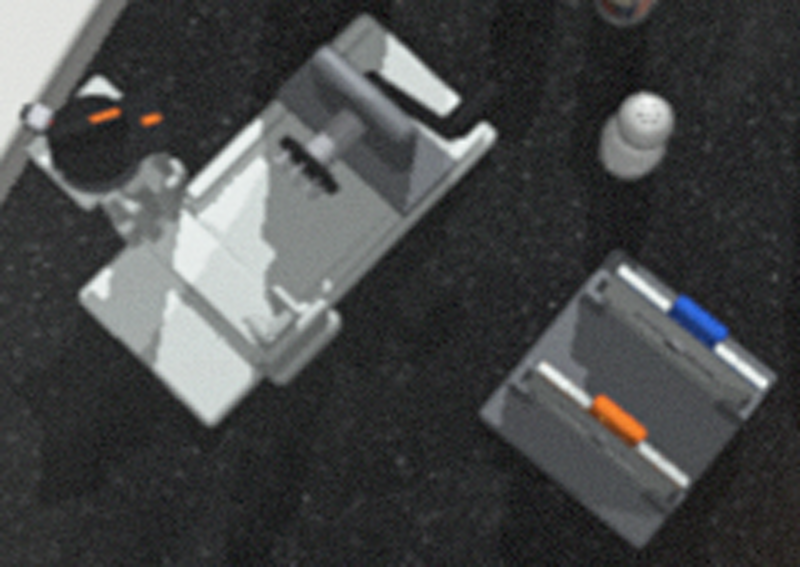

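View pics/side0c.png

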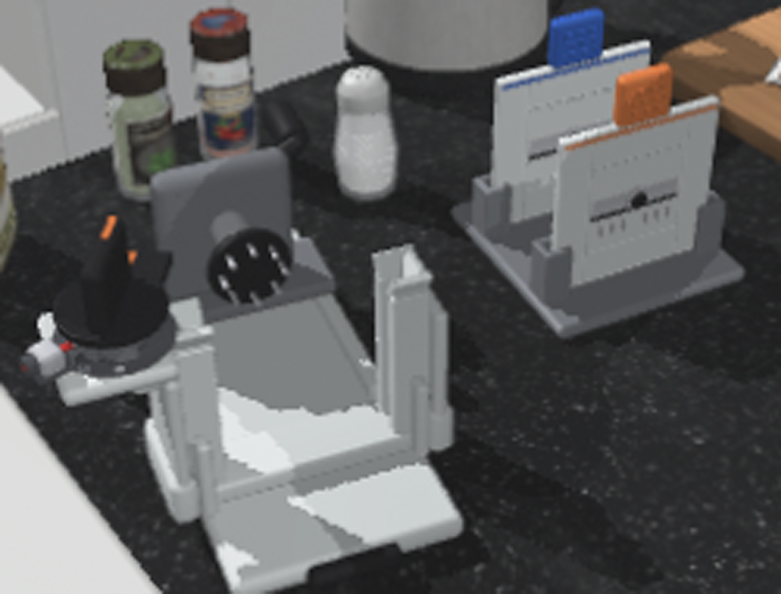

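Top crop: orange panel's top edge runs (541,367)–(686,485), handle top about (620,415), knob skirt centre about (95,143), base front corners (80,295),(212,425). Side crop: orange panel's top corners (560,147),(718,102), skirt centre about (113,310), post tops about (195,332),(405,265).

Run:
```python
from h import *
T=load('pics/top0.png');S=load('pics/side0.png')
t=lambda x,y:(200+x/3.3333-.35,145+y/3.3333-.35)
s=lambda x,y:(200+x/3.125-.34,165+y/3.125-.34)
def P(n,c,p,z): print(n,atz(c,p,z)[:2].round(1))
P('T orange L',T,t(541,367),120);P('T orange R',T,t(686,485),120)
P('T handle',T,t(622,413),152)
P('T blue L',T,t(622,268),120);P('T blue R',T,t(770,383),120)
P('S orange L',S,s(560,147),120);P('S orange R',S,s(718,102),120)
P('S handle TL',S,s(616,80),152);P('S handle TR',S,s(670,67),152)
P('T knob',T,t(95,143),150);P('S knob',S,s(113,308),150)
P('T barmark',T,t(104,115),186);P('S barmark',S,s(109,228),186)
P('T earmark',T,t(151,119),150);P('S earmark',S,s(132,257),150)
P('T base',T,t(80,295),20);P('T base',T,t(212,425),20)
P('S base',S,s(235,590),20);P('S base',S,s(462,522),20)
P('S postL',S,s(195,332),133);P('S postR',S,s(405,265),133)
P('T edge',T,t(345,320),20);P('T edge',T,t(495,135),20)
```

```text
T orange L [ 509.7 -324.7]
T orange R [ 439.9 -408.2]
T handle [ 479.  -367.7]
T blue L [ 568.7 -374. ]
T blue R [ 499.6 -459.6]
S orange L [ 507.1 -320.3]
S orange R [ 437.  -404.9]
S handle TL [ 486.3 -352. ]
S handle TR [ 462.2 -378.8]
T knob [639.  -63.5]
S knob [638.2 -63.4]
T barmark [646.2 -74.1]
S barmark [643.6 -76.2]
T earmark [653.3 -96.1]
S earmark [ 651.1 -100.8]
T base [570.6 -34.8]
T base [ 485.8 -121.7]
S base [566.4 -32. ]
S base [ 482.6 -118.5]
S postL [605.8 -80.9]
S postR [ 536.  -168.6]
T edge [ 553.5 -207. ]
T edge [ 676.2 -305.7]
```

```bash
cat > ov.py <<'E'
from h import *
def ov(T,S,it,is_,cx,cy,yaw,f,rt=(215,165,312,285),rs=(232,230,345,355)):
    ay=np.array([np.cos(yaw),np.sin(yaw),0]);ax=np.array([np.sin(yaw),-np.cos(yaw),0])
    W=lambda x,y,z:np.array([cx,cy,0])+ax*x+ay*y+[0,0,z]
    L=[]
    for z,col in((133,(0,0,255)),(32,(0,255,0))):
        for y in(-56.5,56.5): L.append(([W(-4.75,y,z),W(4.75,y,z)],col))
        for x in(-4.75,4.75): L.append(([W(x,-56.5,z),W(x,56.5,z)],col))
    a=np.linspace(0,6.3,40); L.append(([W(27.5*np.cos(t),90+27.5*np.sin(t),150) for t in a],(255,0,255)))
    out=[]
    for c,im,r in((T,it,rt),(S,is_,rs)):
        k=4; d=cv2.resize(im[r[1]:r[3],r[0]:r[2]],None,fx=k,fy=k,interpolation=cv2.INTER_CUBIC)
        for pts,col in L:
            p=(proj(c,pts)-[r[0],r[1]]+.5)*k-.5
            cv2.polylines(d,[np.int32(p.round())],False,col,1)
        out.append(d[:600,:400] if 1 else d)
    h=max(o.shape[0] for o in out); out=[cv2.copyMakeBorder(o,0,h-o.shape[0],0,0,0) for o in out]
    cv2.imwrite(f,np.hstack(out))
E
python3 - <<'E'
from ov import *
ov(load('pics/top0.png'),load('pics/side0.png'),cv2.imread('pics/top0.png'),cv2.imread('pics/side0.png'),580.6,-132.4,np.radians(50),'pics/ov1.png')
E
```

```text
(no output)
```

View pics/ov1.png

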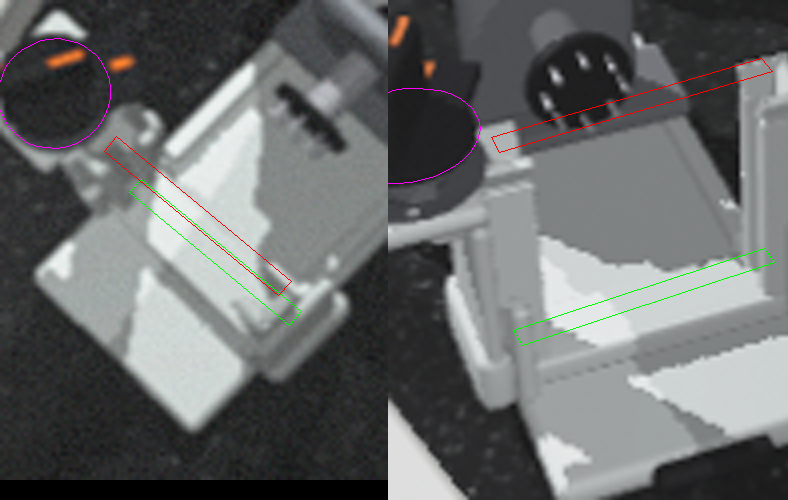

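Overlay shows the seat line is about 5° off: base edges at 45° in the picture (38,275)–(195,430), so yaw is ≈45.7°, not 50°. Skirt circle fits. Redraw with the corrected yaw.

Run:
```python
from ov import *
ov(load('pics/top0.png'),load('pics/side0.png'),cv2.imread('pics/top0.png'),cv2.imread('pics/side0.png'),575.6,-127.9,np.radians(45.7),'pics/ov2.png',rt=(215,180,312,285),rs=(250,235,350,345))
```

```text
(no output)
```

View pics/ov2.png

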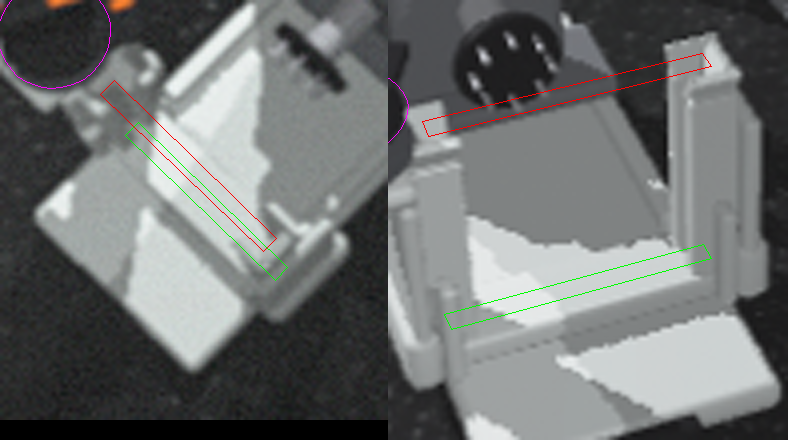

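Side tile: channel ends near (430,128) and (707,60), now aligned with the posts and parallel to the base edges; I'll refine when the panel hangs above. Grasp target (477,-367), closing axis -40°, i.e. twist +35.3°. Moving above it.

```bash
python3 -m handwheel '[[[0,0.69,0.282,0,0.441],[0,0.69,0.282,0,0.441],[0,0.69,0.282,0,0.441],[0,0.69,0.282,0,0.441],[0,0.69,0.282,0,0.441],[0,0.69,0.282,0,0.441],[0,0.69,0.282,0,0.441],[0,0.69,0.282,0,0.441],[0,0.69,0.282,0,0.441],[0,0.69,0.282,0,0.441]]]' 40
python3 -m handwheel '[[[0,0,0,-0.4,0],[0,0,0,0,0]]]'
```

```text
time_s: 1.1
eef_pos: [478.1, -366.3, 230.9]
ee_rot: [-0.0, 0.906, 0.422, -0.0]
force: [-0.1, 0.1, -0.4]
grip_width: 0.502
grip_force: 0.0
time_s: 1.3
eef_pos: [476.7, -365.9, 208.5]
ee_rot: [-0.003, 0.907, 0.422, -0.001]
force: [-0.4, 0.4, -0.7]
grip_width: 0.502
grip_force: 0.0
```

```bash
python3 -m handwheel '[[[0,0,0,-0.4,0],[0,0,0,-0.5,0],[0,0,0,-0.5,0],[0,0,0,-0.3,0],[0,0,0,0,0],[0,0,0,0,0]]]'
python3 -c "
from h import *
cap('top','pics/top1.png');cap('side','pics/side1.png')
a=cv2.imread('pics/top1.png')[215:305,345:435];b=cv2.imread('pics/side1.png')[160:250,360:450]
cv2.imwrite('pics/g1.png',cv2.resize(np.hstack([a,b]),None,fx=4.4,fy=4.4,interpolation=cv2.INTER_CUBIC))"
```

```text
time_s: 1.9
eef_pos: [476.6, -367.8, 127.3]
ee_rot: [0.0, 0.907, 0.421, 0.0]
force: [0.5, -0.2, 1.0]
grip_width: 0.498
grip_force: 0.0
```

View pics/g1.png

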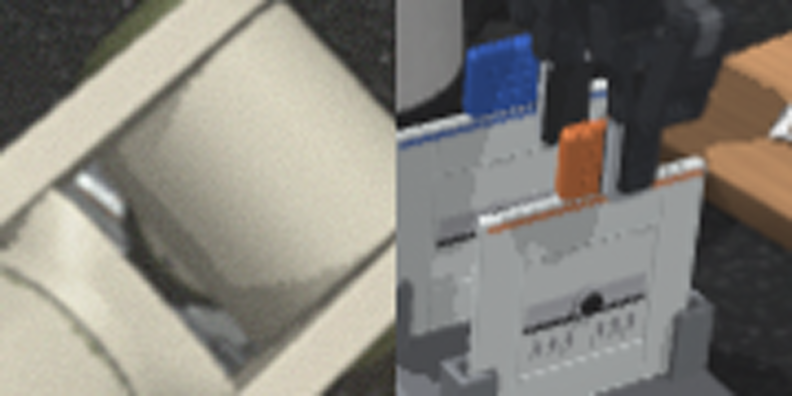

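Fingers straddle the orange handle: front finger at (640,130), rear one at (565,90), tips just over the panel edge (640,190). Closing and lifting.

```bash
python3 -m handwheel '[[[0.4,0,0,0,0],[0.6,0,0,0,0],[0.8,0,0,0,0],[1,0,0,0,0],[1,0,0,0,0],[1,0,0,0,0],[1,0,0,0,0]]]' 40
python3 -m handwheel '[[[1,0,0,0.1,0],[1,0,0,0.3,0],[1,0,0,0.4,0],[1,0,0,0.6,0],[1,0,0,0.6,0],[1,0,0,0.6,0],[1,0,0,0.6,0],[1,0,0,0,0],[1,0,0,0,0]]]'
```

```text
time_s: 2.7
eef_pos: [476.9, -367.3, 126.8]
ee_rot: [0.0, 0.907, 0.421, 0.0]
force: [-1.6, 0.8, 5.0]
grip_width: 0.106
grip_force: 40.1
time_s: 3.6
eef_pos: [476.8, -367.2, 286.1]
ee_rot: [0.0, 0.907, 0.421, 0.0]
force: [-0.2, 0.1, -0.6]
grip_width: 0.111
grip_force: 39.2
```

```bash
python3 -m handwheel '[[[1,0.2,0.48,0,-0.05],[1,0.2,0.48,0,-0.05],[1,0.2,0.48,0,-0.05],[1,0.2,0.48,0,-0.05],[1,0.2,0.48,0,-0.05],[1,0.2,0.48,0,-0.05],[1,0.2,0.48,0,-0.05],[1,0.2,0.48,0,-0.05],[1,0.2,0.48,0,-0.05],[1,0.18,0.47,0,-0.05]]]'
python3 -m handwheel '[[[1,0,0,-0.3,0],[1,0,0,-0.1,0],[1,0,0,0,0],[1,0,0,0,0]]]'
python3 - <<'E'
from h import *
S=cap('side','pics/side2.png')
im=S["img"]
def crop(x0,y0,x1,y1,k): return cv2.resize(im[y0:y1,x0:x1],None,fx=k,fy=k,interpolation=cv2.INTER_CUBIC)
# left tile: whole panel; right
a=crop(245,140,345,340,3)
b=cv2.imread('pics/side0.png')
def c2(x0,y0):
    return cv2.resize(b[y0:y0+40,x0:x0+66],None,fx=7.5,fy=7.5,interpolation=cv2.INTER_CUBIC)
r=np.vstack([c2(240,250)[:300,:495],c2(295,235)[:300,:495]])
cv2.imwrite('pics/s2.png',np.hstack([a,r]))
E
```

```text
time_s: 4.6
eef_pos: [575.8, -126.5, 284.6]
ee_rot: [-0.001, 0.921, 0.389, -0.001]
force: [0.0, -0.2, -0.3]
grip_width: 0.114
grip_force: 39.2
time_s: 5.0
eef_pos: [575.6, -128.2, 266.2]
ee_rot: [-0.0, 0.921, 0.389, -0.0]
force: [0.1, 0.0, -0.6]
grip_width: 0.106
grip_force: 39.2
```

View pics/s2.png

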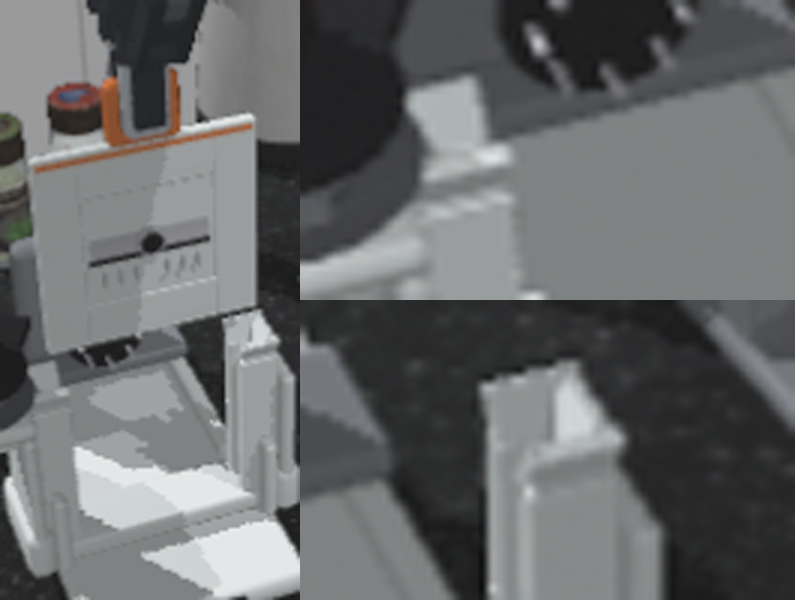

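Side view: panel hangs straight; its bottom front corners at tile (47,352) and (257,303). Right post mouth: inner jaw ends (483,380) back and (525,453) front; left post: (475,78) back and (510,148) front.

Run:
```python
from h import *
S=load('pics/side0.png'); yaw=np.radians(45.7)
ay=np.array([np.cos(yaw),np.sin(yaw)]);ax=np.array([np.sin(yaw),-np.cos(yaw)]);C=np.array([575.6,-127.9])
def loc(p,z):
    q=atz(S,p,z)[:2]-C; return (q@ax).round(1),(q@ay).round(1)
g=lambda x,y,ox,oy,X,Y,k:(X+(x-ox)/k-.5+.5/k,Y+(y-oy)/k-.5+.5/k)
for n,x,y in(('Rback in',483,380),('Rfront in',525,453),('Rback out',575,363),('Rfront out',622,437)):
    print(n,loc(g(x,y,300,300,295,235,7.5),133))
for n,x,y in(('Lback in',475,78),('Lfront in',510,148),('Lback out',408,95)):
    print(n,loc(g(x,y,300,0,240,250,7.5),133))
for n,x,y in(('panel BL',47,352),('panel BR',257,303)): print(n,loc(g(x,y,0,0,245,140,3),149.4))
for n,x,y in(('panel TL',32,160),('panel TR',255,115)): print(n,loc(g(x,y,0,0,245,140,3),259.4))
```

```text
Rback in (np.float64(16.3), np.float64(-45.8))
Rfront in (np.float64(-10.2), np.float64(-44.9))
Rback out (np.float64(14.6), np.float64(-65.9))
Rfront out (np.float64(-12.7), np.float64(-65.4))
Lback in (np.float64(13.4), np.float64(46.5))
Lfront in (np.float64(-10.7), np.float64(46.1))
Lback out (np.float64(13.2), np.float64(60.6))
panel BL (np.float64(1.3), np.float64(52.4))
panel BR (np.float64(0.2), np.float64(-58.7))
panel TL (np.float64(0.5), np.float64(50.0))
panel TR (np.float64(0.4), np.float64(-58.2))
```

Relative to the posts (same camera, same height) the panel needs about -2 mm in slot x and +4 mm in slot y. I shift, lower to just above the mouth and look close.

```bash
python3 -m handwheel '[[[1,0.03,0.085,-0.12,0],[1,0,0,-0.12,0],[1,0,0,0,0],[1,0,0,0,0]]]'
python3 - <<'E'
from h import *
S=cap('side','pics/side3.png')
im=S["img"]
def c2(x0,y0): return cv2.resize(im[y0:y0+38,x0:x0+52],None,fx=7.69,fy=7.69,interpolation=cv2.INTER_CUBIC)[:292,:400]
a=c2(242,245);b=c2(302,232)
m=cv2.resize(im[150:270,240:350],None,fx=2.5,fy=2.5,interpolation=cv2.INTER_CUBIC)
m=cv2.copyMakeBorder(m,0,0,0,800-m.shape[1],cv2.BORDER_CONSTANT)
cv2.imwrite('pics/s3.png',np.vstack([np.hstack([a,b]),m[:300]]))
E
```

```text
time_s: 5.45
eef_pos: [577.2, -123.5, 254.2]
ee_rot: [-0.0, 0.921, 0.389, -0.0]
force: [1.0, -0.4, -0.7]
grip_width: 0.108
grip_force: 39.2
```

View pics/s3.png

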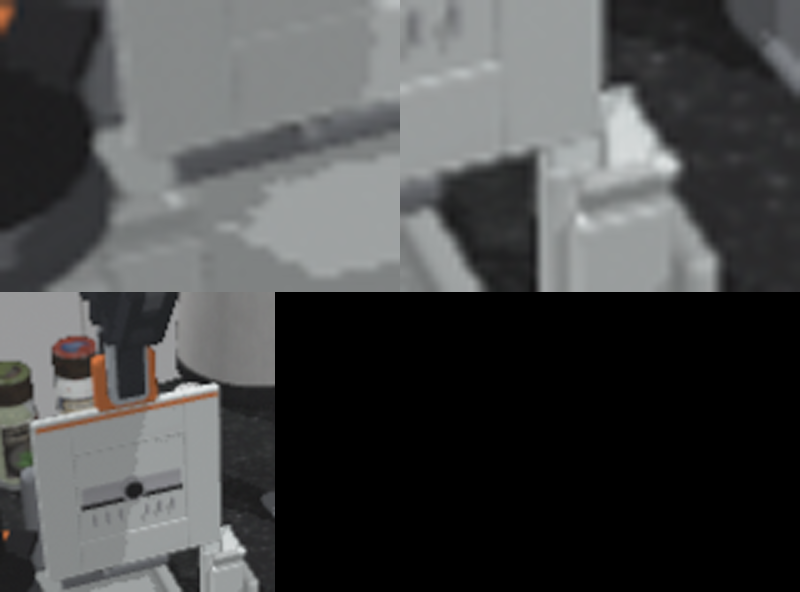

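Panel bottom just above the posts: right bottom corner near (606,135), bottom edge passing (440,180) and, left tile, (175,155) with the corner near (133,165).

Run:
```python
from h import *
S=load('pics/side0.png'); yaw=np.radians(45.7)
ay=np.array([np.cos(yaw),np.sin(yaw)]);ax=np.array([np.sin(yaw),-np.cos(yaw)]);C=np.array([575.6,-127.9])
def loc(p,z):
    q=atz(S,p,z)[:2]-C; return (q@ax).round(1),(q@ay).round(1)
g=lambda x,y,ox,oy,X,Y,k:(X+(x-ox)/k-.5+.5/k,Y+(y-oy)/k-.5+.5/k)
for z in(137.4,):
  print(loc(g(606,135,400,0,302,232,7.69),z),loc(g(440,180,400,0,302,232,7.69),z),loc(g(175,155,0,0,242,245,7.69),z),loc(g(133,165,0,0,242,245,7.69),z))
# top edge orange-tile corners, 2.5x
print(loc(g(32,424-292,0,0,240,150,2.5),247.4),loc(g(217,385-292,0,0,240,150,2.5),247.4))
t=np.array([577.2,-123.5])-C; print('tcp',t@ax,t@ay)
```

```text
(np.float64(-4.0), np.float64(-53.7)) (np.float64(-5.3), np.float64(-17.8)) (np.float64(-3.8), np.float64(48.7)) (np.float64(-3.7), np.float64(57.1))
(np.float64(-2.5), np.float64(55.9)) (np.float64(-1.9), np.float64(-52.4))
tcp -1.9279188819704365 4.266512484986067
```

Correct by +1.4 mm (slot x) and -1 mm (slot y), then feel downward.

```bash
python3 -m handwheel '[[[1,0.006,-0.034,0,0],[1,0,0,-0.04,0],[1,0,0,-0.04,0],[1,0,0,-0.04,0],[1,0,0,-0.04,0],[1,0,0,0,0]]]'
```

```text
time_s: 6.1
eef_pos: [577.5, -125.1, 245.9]
ee_rot: [-0.0, 0.921, 0.389, -0.0]
force: [-0.8, 0.0, 0.1]
grip_width: 0.11
grip_force: 39.2
```

```bash
python3 -m handwheel '[[[1,0,0,-0.04,0],[1,0,0,-0.04,0],[1,0,0,-0.04,0],[1,0,0,0,0]]]'; python3 -c "
from h import *
print(ctrl.sense()['wrist_torque'])"
```

```text
time_s: 6.5
eef_pos: [577.5, -125.1, 239.9]
ee_rot: [-0.0, 0.921, 0.389, -0.0]
force: [-0.7, -0.4, -0.2]
grip_width: 0.107
grip_force: 39.2
[ 0.00766171 -0.02888154 -0.00362759]
```

```bash
python3 -m handwheel '[[[1,0,0,-0.04,0],[1,0,0,-0.04,0],[1,0,0,-0.04,0],[1,0,0,-0.04,0],[1,0,0,0,0]]]'; python3 -c "
from h import *
print(ctrl.sense()['wrist_torque'])"
```

```text
time_s: 7.0
eef_pos: [577.5, -125.1, 231.9]
ee_rot: [-0.0, 0.921, 0.389, -0.0]
force: [0.5, 0.2, -1.0]
grip_width: 0.112
grip_force: 39.2
[0.04722101 0.02346839 0.01657566]
```

```bash
python3 -m handwheel '[[[1,0,0,-0.06,0],[1,0,0,-0.06,0],[1,0,0,-0.06,0],[1,0,0,-0.06,0],[1,0,0,0,0]]]'; python3 -c "
from h import *
print(ctrl.sense()['wrist_torque'])"
```

```text
time_s: 7.5
eef_pos: [577.4, -125.1, 219.8]
ee_rot: [-0.0, 0.921, 0.389, -0.0]
force: [-0.5, -0.7, 0.0]
grip_width: 0.107
grip_force: 39.2
[-0.03932606  0.03448627  0.00375529]
```

```bash
python3 -m handwheel '[[[1,0,0,-0.08,0],[1,0,0,-0.08,0],[1,0,0,-0.08,0],[1,0,0,-0.08,0],[1,0,0,-0.08,0],[1,0,0,0,0]]]'
```

```text
time_s: 8.1
eef_pos: [577.4, -125.1, 199.6]
ee_rot: [-0.0, 0.921, 0.389, -0.0]
force: [-0.7, 0.3, -0.7]
grip_width: 0.111
grip_force: 39.2
```

```bash
python3 -m handwheel '[[[1,0,0,-0.08,0],[1,0,0,-0.08,0],[1,0,0,-0.08,0],[1,0,0,-0.08,0],[1,0,0,-0.08,0],[1,0,0,-0.08,0],[1,0,0,-0.08,0],[1,0,0,0,0]]]'
```

```text
time_s: 8.9
eef_pos: [577.4, -125.1, 171.6]
ee_rot: [-0.0, 0.921, 0.389, -0.0]
force: [-0.5, 0.3, -0.7]
grip_width: 0.11
grip_force: 39.2
```

```bash
python3 -m handwheel '[[[1,0,0,-0.06,0],[1,0,0,-0.06,0],[1,0,0,-0.06,0],[1,0,0,-0.04,0],[1,0,0,-0.02,0],[1,0,0,0,0]]]'; python3 -c "
from h import *
print(ctrl.sense()['wrist_torque'])"
```

```text
time_s: 9.5
eef_pos: [577.6, -125.1, 160.2]
ee_rot: [-0.0, 0.921, 0.389, -0.0]
force: [0.4, 0.4, -0.3]
grip_width: 0.107
grip_force: 39.2
[-0.0257779   0.01001107  0.00050802]
```

```bash
python3 -m handwheel '[[[1,0,0,-0.04,0],[1,0,0,-0.04,0],[1,0,0,-0.04,0],[1,0,0,-0.02,0],[1,0,0,0,0]]]'
```

```text
time_s: 10.0
eef_pos: [577.5, -125.1, 153.1]
ee_rot: [-0.0, 0.921, 0.389, -0.0]
force: [0.5, 0.7, -0.4]
grip_width: 0.105
grip_force: 39.2
```

```bash
python3 -m handwheel '[[[1,0,0,-0.02,0],[1,0,0,-0.02,0],[1,0,0,0,0]]]'
```

```text
time_s: 10.3
eef_pos: [577.5, -125.1, 151.1]
ee_rot: [-0.0, 0.921, 0.389, -0.0]
force: [-0.6, -0.4, -0.0]
grip_width: 0.11
grip_force: 39.2
```

```bash
python3 -m handwheel '[[[1,0,0,-0.02,0],[1,0,0,0,0]]]'
```

```text
time_s: 10.5
eef_pos: [577.5, -125.1, 150.2]
ee_rot: [-0.0, 0.921, 0.389, -0.0]
force: [-0.4, 0.2, 0.4]
grip_width: 0.108
grip_force: 39.2
```

```bash
python3 -m handwheel '[[[1,0,0,-0.02,0],[1,0,0,0,0]]]'
```

```text
time_s: 10.7
eef_pos: [577.6, -125.1, 149.2]
ee_rot: [-0.0, 0.921, 0.389, -0.0]
force: [-0.4, 0.5, 0.4]
grip_width: 0.111
grip_force: 39.2
```

```bash
python3 -m handwheel '[[[1,0,0,-0.01,0],[1,0,0,0,0]]]'
```

```text
time_s: 10.9
eef_pos: [577.6, -125.2, 148.9]
ee_rot: [0.0, 0.921, 0.389, 0.0]
force: [0.0, -0.4, -0.4]
grip_width: 0.105
grip_force: 39.3
```

```bash
python3 -m handwheel '[[[1,0,0,-0.01,0],[1,0,0,0,0]]]'
```

```text
time_s: 11.1
eef_pos: [577.8, -125.2, 148.8]
ee_rot: [0.0, 0.921, 0.389, 0.0]
force: [-1.7, -0.6, 4.4]
grip_width: 0.109
grip_force: 40.0
```

```bash
python3 -m handwheel '[[[1,0,0,-0.01,0],[1,0,0,0,0]]]'
```

```text
time_s: 11.3
eef_pos: [577.9, -125.3, 148.8]
ee_rot: [0.001, 0.921, 0.389, 0.0]
force: [-1.6, 0.7, 8.1]
grip_width: 0.11
grip_force: 40.6
```

The panel touched its floor at TCP z 148.8, exactly as predicted (8 N). Releasing, rising, and working out the bar's direction.

```bash
python3 -m handwheel '[[[0.6,0,0,0.01,0],[0.3,0,0,0,0],[0.2,0,0,0,0],[0.2,0,0,0.2,0],[0.2,0,0,0.4,0],[0.2,0,0,0.6,0],[0.2,0,0,0.6,0],[0.2,0,0,0,0]]]'
python3 - <<'E'
from h import *
S=load('pics/side0.png');T=load('pics/top0.png')
def orange(f,x0,y0,x1,y1):
    h=cv2.cvtColor(cv2.imread(f),cv2.COLOR_BGR2HSV); m=np.zeros(h.shape[:2],np.uint8); m[y0:y1,x0:x1]=(cv2.inRange(h,(3,120,110),(18,255,255)))[y0:y1,x0:x1]
    n,l,st,ce=cv2.connectedComponentsWithStats(m)
    for i in range(1,n):
        if st[i,4]>5:
            p=np.argwhere(l==i)[:,::-1].astype(np.float32); vx,vy,cx,cy=cv2.fitLine(p,cv2.DIST_L2,0,.01,.01).ravel(); pr=(p-[cx,cy])@[vx,vy]
            yield st[i,4],ce[i],np.array([cx,cy])+pr.min()*np.array([vx,vy]),np.array([cx,cy])+pr.max()*np.array([vx,vy])
def tri(p,q):
    o1,d1=ray(T,p);o2,d2=ray(S,q); s=np.linalg.lstsq(np.c_[d1,-d2],o2-o1,rcond=None)[0]; a=o1+s[0]*d1;b=o2+s[1]*d2; return (a+b)/2,np.linalg.norm(a-b)
A=list(orange('pics/top0.png',215,165,260,195));B=list(orange('pics/side0.png',215,220,255,275))
ang=lambda v:np.degrees(np.arctan2(v[1],v[0])).round(1)
for a in A: print('T',a[0],a[1].round(1),[ (z,ang(atz(T,a[3],z)-atz(T,a[2],z)),(atz(T,a[1],z)[:2]).round(1)) for z in(140,186)])
for b in B: print('S',b[0],b[1].round(1),[ (z,ang(atz(S,b[3],z)-atz(S,b[2],z)),(atz(S,b[1],z)[:2]).round(1)) for z in(140,186)])
for a in A:
  for b in B: print(a[1].round(0),b[1].round(0),tri(a[1],b[1]))
E
```

```text
time_s: 12.1
eef_pos: [578.9, -125.6, 243.2]
ee_rot: [0.003, 0.921, 0.389, 0.003]
force: [-0.6, -0.3, 0.2]
grip_width: 0.403
grip_force: 0.0
T 28 [230.9 179.2] [(140, np.float64(-72.5), array([658.6, -66.9])), (186, np.float64(-72.5), array([646.1, -74.2]))]
T 20 [244.8 180.4] [(140, np.float64(-76.9), array([655.9, -94.5])), (186, np.float64(-76.9), array([ 643.6, -100.6]))]
S 23 [234.1 237.3] [(140, np.float64(-71.2), array([ 684.2, -128.5])), (186, np.float64(-71.2), array([644.7, -76.7]))]
S 8 [241.8 246.6] [(140, np.float64(-70.1), array([ 659.7, -112.2])), (186, np.float64(-70.1), array([622.6, -62. ]))]
[231. 179.] [234. 237.] (array([644.62538659, -74.91818565, 187.53511873]), np.float64(2.2788992754465993))
[231. 179.] [242. 247.] (array([641.88621058, -75.55404228, 173.19686844]), np.float64(16.08673591412346))
[245. 180.] [234. 237.] (array([653.10149733, -95.98787835, 169.27934836]), np.float64(10.693789822191725))
[245. 180.] [242. 247.] (array([650.55789432, -97.0616477 , 153.74450421]), np.float64(3.4935141520216675))
```

```bash
python3 - <<'E'
from h import *
S=load('pics/side0.png');T=load('pics/top0.png')
def tri(p,q):
    o1,d1=ray(T,p);o2,d2=ray(S,q); s=np.linalg.lstsq(np.c_[d1,-d2],o2-o1,rcond=None)[0]; a=o1+s[0]*d1;b=o2+s[1]*d2; return ((a+b)/2).round(0),np.linalg.norm(a-b)
c=tri((165,237),(250,362)); print(c)
z=c[0][2]; print(atz(T,(165,237),z),atz(T,(240,120),z))
E
python3 -m handwheel '[[[0.2,0.13,0.135,0,0.8],[0.2,0.13,0.135,0,0.8],[0.2,0.13,0.135,0,0.8],[0.2,0.13,0.135,0,0.8],[0.2,0.13,0.135,0,0.8],[0.2,0.12,0.12,0,0.8],[0.2,0.12,0.12,0,0.8],[0.2,0.12,0.12,0,0.8],[0.2,0.12,0.12,0,0.8],[0.2,0.08,0.08,0,0.64]]]'
```

```text
(array([544.,  65., 117.]), np.float64(6.012847332910123))
[546.9978864   65.91474746 117.        ] [790.72070781 -79.00216085 117.        ]
time_s: 13.1
eef_pos: [638.3, -62.9, 237.9]
ee_rot: [-0.0, 0.582, 0.813, -0.0]
force: [-0.4, -0.5, 0.8]
grip_width: 0.401
grip_force: 0.0
```

Ledge is only ~117 mm high, no obstacle. Descending on the bar.

```bash
python3 -m handwheel '[[[0.2,0,0,-0.4,0],[0.2,0,0,-0.4,0],[0.2,0,0,-0.3,0],[0.2,0,0,-0.2,0],[0.2,0,0,-0.1,0],[0.2,0,0,-0.1,0],[0.2,0,0,0,0],[0.2,0,0,0,0]]]' 30
python3 - <<'E'
from h import *
for n in('side','top'): cap(n,f'pics/{n}4.png')
a=cv2.imread('pics/side4.png')[170:320,200:350];b=cv2.imread('pics/top4.png')[150:300,200:350]
cv2.imwrite('pics/k4.png',cv2.resize(np.hstack([a,b]),None,fx=2.66,fy=2.66,interpolation=cv2.INTER_CUBIC))
E
```

```text
time_s: 13.9
eef_pos: [638.3, -63.4, 163.8]
ee_rot: [0.0, 0.584, 0.812, 0.0]
force: [-0.2, -0.1, 0.7]
grip_width: 0.405
grip_force: 0.0
```

View pics/k4.png

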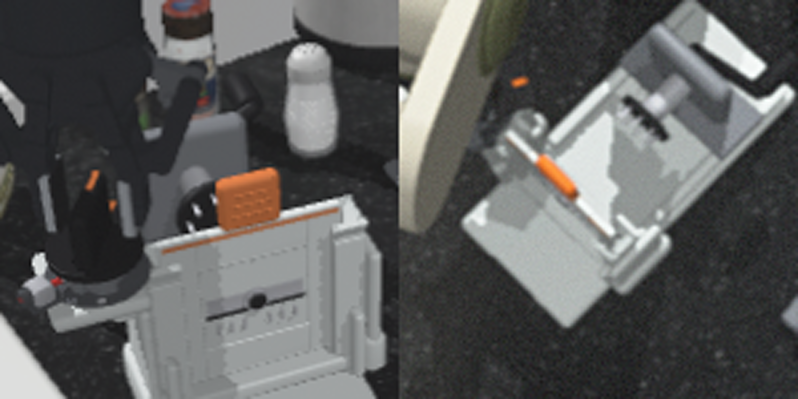

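Panel is home: flush at the posts, handle upright at (248,198). The open fingers straddle the black bar at (60,215) and (130,205). Lower 6 mm and pinch.

```bash
python3 -m handwheel '[[[0.2,0,0,-0.06,0],[0.2,0,0,-0.06,0],[0.2,0,0,0,0],[0.5,0,0,0,0],[0.8,0,0,0,0],[1,0,0,0,0],[1,0,0,0,0],[1,0,0,0,0]]]' 30
python3 -c "
from h import *
s=ctrl.sense();print(s['wrist_torque'],s['joints'])"
```

```text
time_s: 14.8
eef_pos: [639.8, -62.8, 157.6]
ee_rot: [0.002, 0.584, 0.812, 0.002]
force: [11.3, 2.3, -2.4]
grip_width: 0.139
grip_force: 35.6
[ 0.44292954 -1.61436654 -0.06410214] [-0.28055268  0.62878056  1.21124182  0.00213813  1.29688273 -0.60496438]
```

```bash
cat > r.py <<'E'
from h import *
s=ctrl.sense();q=s['ee_rot'];y=2*np.arctan2(q[2],q[1])
print('t',round(s['time_s'],2),'turn %.3f'%(1.899-y),'tz %.3f'%s['wrist_torque'][2],'F',s['force'].round(1),'p',s['eef_pos'].round(1),'g %.3f'%s['grip_width'])
E
python3 -m handwheel '[[[1,0.03,0.008,0,0],[1,0,0,0,0],[1,0,0,0,0]]]' >/dev/null; python3 r.py
python3 -m handwheel '[[[1,0,0,0,-0.25],[1,0,0,0,-0.25],[1,0,0,0,0]]]'>/dev/null; python3 r.py
python3 -m handwheel '[[[1,0,0,0,-0.25],[1,0,0,0,-0.25],[1,0,0,0,0]]]'>/dev/null; python3 r.py
```

```text
t 15.1 turn 0.004 tz 0.076 F [4.9 3.1 0.9] p [640.1 -62.7 157.6] g 0.133
t 15.4 turn 0.075 tz -0.044 F [ 4.3  3.  -0.3] p [640.  -62.8 157.6] g 0.130
t 15.7 turn 0.145 tz -0.047 F [4.3 2.6 1.4] p [640.  -62.7 157.6] g 0.134
```

```bash
python3 -m handwheel '[[[1,0.015,0.01,0,-0.25],[1,0,0,0,-0.25],[1,0,0,0,0]]]'>/dev/null; python3 r.py
python3 -m handwheel '[[[1,0,0,0,-0.25],[1,0,0,0,-0.25],[1,0,0,0,0]]]'>/dev/null; python3 r.py
python3 -m handwheel '[[[1,0,0,0,-0.25],[1,0,0,0,-0.25],[1,0,0,0,0]]]'>/dev/null; python3 r.py
python3 -m handwheel '[[[1,0,0,0,-0.25],[1,0,0,0,-0.25],[1,0,0,0,0]]]'>/dev/null; python3 r.py
```

```text
t 16.0 turn 0.214 tz 0.013 F [-1.5  0.4  3.5] p [640.1 -62.7 157.6] g 0.138
t 16.3 turn 0.283 tz -0.047 F [-1.9 -0.2  3.3] p [640.1 -62.6 157.6] g 0.133
t 16.6 turn 0.352 tz 0.100 F [-3.2  0.5  5.3] p [640.  -62.6 157.5] g 0.132
t 16.9 turn 0.422 tz 0.065 F [-3.2  1.1  5.7] p [640.  -62.6 157.5] g 0.137
```

```bash
python3 -m handwheel '[[[1,0,0,0,-0.25]]]'>/dev/null; python3 r.py
python3 -m handwheel '[[[1,0,0,0,0]]]'>/dev/null; python3 r.py
python3 -m handwheel '[[[1,0,0,0,-0.25]]]'>/dev/null; python3 r.py
python3 -m handwheel '[[[1,0,0,0,0]]]'>/dev/null; python3 r.py
python3 -m handwheel '[[[1,0,0,0,-0.25]]]'>/dev/null; python3 r.py
python3 -m handwheel '[[[1,0,0,0,0]]]'>/dev/null; python3 r.py
python3 -m handwheel '[[[1,0,0,0,-0.25]]]'>/dev/null; python3 r.py
python3 -m handwheel '[[[1,0,0,0,0]]]'>/dev/null; python3 r.py
```

```text
t 17.0 turn 0.456 tz 0.136 F [-3.8  0.2  5.2] p [639.9 -62.6 157.5] g 0.131
t 17.1 turn 0.457 tz 0.008 F [-3.6 -0.3  5.8] p [640.  -62.6 157.5] g 0.132
t 17.2 turn 0.491 tz 0.059 F [-1.9  1.7  4.8] p [640.  -62.5 157.5] g 0.134
t 17.3 turn 0.492 tz 0.041 F [-4.3 -0.4  5.4] p [640.  -62.6 157.5] g 0.136
t 17.4 turn 0.527 tz 0.056 F [-3.8  0.7  5.8] p [639.9 -62.6 157.5] g 0.134
t 17.5 turn 0.527 tz -0.100 F [-4.3  1.2  5.9] p [639.9 -62.6 157.5] g 0.134
t 17.6 turn 0.561 tz 0.157 F [-4.6  1.   5.8] p [639.9 -62.6 157.5] g 0.129
t 17.7 turn 0.562 tz -0.117 F [-3.6  0.7  4.8] p [640.  -62.6 157.5] g 0.138
```

```bash
sed -i "s/'g %.3f'/'tau5 %.4f'%s['tau'][5],'g %.3f'/" r.py
python3 -m handwheel '[[[1,0,0,0,0]]]'>/dev/null; python3 r.py
python3 -m handwheel '[[[1,0,0,0,-0.25]]]'>/dev/null; python3 r.py
python3 -m handwheel '[[[1,0,0,0,0]]]'>/dev/null; python3 r.py
python3 -m handwheel '[[[1,0,0,0,-0.25]]]'>/dev/null; python3 r.py
python3 -m handwheel '[[[1,0,0,0,0]]]'>/dev/null; python3 r.py
python3 -m handwheel '[[[1,0,0,0,-0.25]]]'>/dev/null; python3 r.py
python3 -m handwheel '[[[1,0,0,0,0]]]'>/dev/null; python3 r.py
```

```text
t 17.8 turn 0.561 tz -0.025 F [-3.9  1.2  5.8] p [640.  -62.6 157.5] tau5 -0.0211 g 0.134
t 17.9 turn 0.596 tz 0.122 F [-5.   1.5  5.9] p [639.9 -62.6 157.5] tau5 -0.6032 g 0.137
t 18.0 turn 0.597 tz -0.009 F [-3.8 -0.3  5.6] p [639.9 -62.6 157.5] tau5 0.2709 g 0.134
t 18.1 turn 0.631 tz 0.171 F [-4.6  1.7  6.2] p [639.9 -62.5 157.5] tau5 -0.5865 g 0.133
t 18.2 turn 0.632 tz -0.056 F [-4.5  0.4  6.3] p [639.9 -62.5 157.5] tau5 0.2918 g 0.133
t 18.3 turn 0.666 tz 0.056 F [-4.5  1.6  6.1] p [639.9 -62.5 157.5] tau5 -0.7061 g 0.134
t 18.4 turn 0.667 tz -0.160 F [-3.9  0.4  5.9] p [639.9 -62.6 157.5] tau5 0.0946 g 0.137
```

```bash
python3 -m handwheel '[[[1,0,0,0,0],[1,0,0,0,0]]]'>/dev/null; python3 r.py
python3 -m handwheel '[[[1,0,0,0,-0.25],[1,0,0,0,0],[1,0,0,0,0]]]'>/dev/null; python3 r.py
python3 -m handwheel '[[[1,0,0,0,0]]]'>/dev/null; python3 r.py
python3 -m handwheel '[[[1,0,0,0,-0.25],[1,0,0,0,0],[1,0,0,0,0]]]'>/dev/null; python3 r.py
python3 -m handwheel '[[[1,0,0,0,0]]]'>/dev/null; python3 r.py
```

```text
t 18.6 turn 0.666 tz -0.180 F [-5.   0.4  6.1] p [639.9 -62.6 157.5] tau5 -0.1474 g 0.132
t 18.9 turn 0.701 tz -0.215 F [-3.9  0.9  4.8] p [639.9 -62.6 157.5] tau5 -0.2582 g 0.140
t 19.0 turn 0.701 tz -0.277 F [-4.   0.3  6.1] p [639.9 -62.6 157.6] tau5 -0.2756 g 0.133
t 19.3 turn 0.736 tz -0.153 F [-4.1  0.1  5.8] p [639.9 -62.5 157.5] tau5 -0.1614 g 0.132
t 19.4 turn 0.736 tz -0.138 F [-5.   0.2  5.6] p [639.9 -62.5 157.5] tau5 -0.1819 g 0.133
```

The torque has turned into a pull-on (−0.16, −0.25, −0.15), which looks like the notch. Fine steps now.

```bash
python3 -m handwheel '[[[1,0,0,0,-0.1],[1,0,0,0,0],[1,0,0,0,0],[1,0,0,0,0]]]'>/dev/null; python3 r.py
python3 -m handwheel '[[[1,0,0,0,-0.1],[1,0,0,0,0],[1,0,0,0,0],[1,0,0,0,0]]]'>/dev/null; python3 r.py
python3 -m handwheel '[[[1,0,0,0,0]]]'>/dev/null; python3 r.py
```

```text
t 19.8 turn 0.750 tz -0.101 F [-5.   0.9  4.9] p [639.9 -62.5 157.5] tau5 -0.1061 g 0.136
t 20.2 turn 0.764 tz -0.116 F [-4.4  0.9  6.2] p [639.9 -62.5 157.5] tau5 -0.0782 g 0.136
t 20.3 turn 0.764 tz -0.083 F [-3.9 -0.1  5.3] p [639.9 -62.5 157.5] tau5 -0.0785 g 0.134
```

```bash
python3 -m handwheel '[[[1,0,0,0,-0.1],[1,0,0,0,0],[1,0,0,0,0],[1,0,0,0,0]]]'>/dev/null; python3 r.py
python3 -m handwheel '[[[1,0,0,0,0]]]'>/dev/null; python3 r.py
```

```text
t 20.7 turn 0.778 tz -0.068 F [-4.5  1.1  6.2] p [639.9 -62.5 157.6] tau5 -0.0167 g 0.131
t 20.8 turn 0.777 tz -0.019 F [-4.7  1.2  6.6] p [639.8 -62.5 157.5] tau5 -0.0171 g 0.137
```

Settled torque traced one clear pull-on pulse (−0.02, −0.15, −0.28, −0.18, −0.10, −0.08, −0.02): the ball is at the bottom of the notch. Let go and rise.

```bash
python3 -m handwheel '[[[0.8,0,0,0,0],[0.6,0,0,0,0],[0.4,0,0,0,0],[0.2,0,0,0,0],[0.2,0,0,0,0],[0.2,0,0,0,0],[0.2,0,0,0.2,0],[0.2,0,0,0.4,0],[0.2,0,0,0.6,0],[0.2,0,0,0.6,0]]]'
python3 -m handwheel '[[[0.2,-0.8,0.2,0.4,0],[0.2,-0.9,0.2,0.4,0],[0.2,-1,0.2,0,0],[0.2,-1,0.2,0,0],[0.2,-1,0,0,0],[0.2,-1,0,0,0],[0.2,0,0,0,0]]]'
python3 - <<'E'
from h import *
for n in('side','top'): cap(n,f'pics/{n}5.png')
a=cv2.imread('pics/side5.png')[180:320,200:350];b=cv2.imread('pics/top5.png')[150:290,200:350]
cv2.imwrite('pics/k5.png',cv2.resize(np.hstack([a,b]),None,fx=2.66,fy=2.66,interpolation=cv2.INTER_CUBIC))
S=load('pics/side5.png');T=load('pics/top5.png')
ang=lambda v:np.degrees(np.arctan2(v[1],v[0])).round(1)
for n,c,(x0,y0,x1,y1) in(('top',T,(210,160,250,215)),('side',S,(205,215,262,290))):
    h=cv2.cvtColor(cv2.imread(f'pics/{n}5.png'),cv2.COLOR_BGR2HSV)[y0:y1,x0:x1]
    k,l,st,ce=cv2.connectedComponentsWithStats(cv2.inRange(h,(3,120,110),(18,255,255)))
    for i in range(1,k):
        if st[i,4]>5:
            p=ce[i]+[x0,y0]; print(n,st[i,4],p.round(1),[(z,(atz(c,p,z)[:2]-[640,-62.6]).round(1),ang(atz(c,p,z)[:2]-[640,-62.6])) for z in(152,186)])
E
```

```text
time_s: 21.8
eef_pos: [640.2, -62.4, 249.1]
ee_rot: [0.0, 0.847, 0.531, 0.0]
force: [0.1, -0.0, 1.7]
grip_width: 0.397
grip_force: 0.0
time_s: 22.5
eef_pos: [353.6, -22.1, 288.2]
ee_rot: [0.001, 0.848, 0.531, 0.0]
force: [0.8, -0.0, 0.8]
grip_width: 0.401
grip_force: 0.0
top 24 [230.3 184. ] [(152, array([ 5.5, -5.2]), np.float64(-43.4)), (186, array([ -3.3, -10.6]), np.float64(-107.5))]
top 17 [243.6 193.6] [(152, array([-13.8, -31.7]), np.float64(-113.4)), (186, array([-22. , -36.3]), np.float64(-121.2))]
side 22 [239.8 239.1] [(152, array([ 23.2, -51.8]), np.float64(-65.9)), (186, array([ -5.2, -13.6]), np.float64(-111.1))]
side 16 [255.4 252.3] [(152, array([-16.3, -32.7]), np.float64(-116.5)), (186, array([-41.8,   4.1]), np.float64(174.4))]
```

View pics/k5.png

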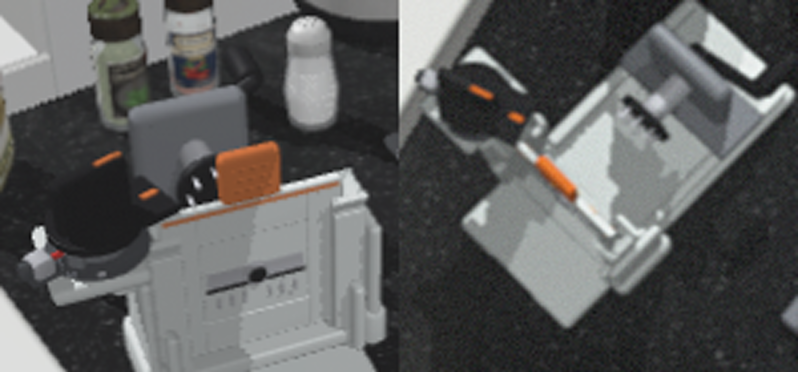

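The ear (side tile 150,200) has swung over the panel's corner, the panel is flush in its posts, and the arm is clear. The ear turned about 45° (0.78 rad), matching the tool. Handing in.

```bash
python3 -c "
from rig import ctrl
print(ctrl.finish_job())"
```

```text
the job is handed in; nothing more can be done
None
```

The orange blade is fully home in the slot and the cam knob is turned about 0.78 rad clockwise, to where the wrist torque showed the plunger drop into the notch. The knob is released, and the job was handed in with the arm clear at about 22.5 s.

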